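Snap the lid of a food tub shut all round

TASK

The lid of the round food tub has only been laid on: press round its rim with the fingertips, section by section, until every section that still stands up has clicked down flush, leaving the vent plug in the middle up so that the trapped air can get out. When the whole rim is shut, press the vent plug home too, then move clear. Only press: do not pick up or shove the tub, and leave the things around it where they stand.

Things in the scene. Friction and masses are not known exactly. Their poses are not given: they have to be found in the camera images.
- tub: Round white tub, foot 156 mm across, 0.85 kg, loose; origin: centre of its underside. Its grey snap-fit lid, 208 mm across, has a flat six-sided middle panel (top at 118 mm, 120 mm across flats) and six rim sections, each hinged along one side of the panel; rim top at 120 mm when shut. Sections are numbered anticlockwise from above, section 0 on the tub's +x side, 60 deg apart.
- section0 (a joint): Tilt of rim section 0, rad: 0 = standing up (outer edge about 8 mm above flush), 0.20 = shut, flush. Snap action: let go before 0.12 it springs back up; past about 0.14 it clicks down and stays. About 7 N down at the press point carries it over; then it stops solid on the tub. Some sections may be shut already.
- press0 (a point): Press point of section 0: on top of the raised bead (8 mm wide) at the section's middle, 98 mm from the tub's axis, 38 mm outside its hinge line; 120 mm above the tub's underside when shut, about 127 mm when up.
- section1 (a joint): Tilt of rim section 1, rad: 0 = standing up (outer edge about 8 mm above flush), 0.20 = shut, flush. Snap action: let go before 0.12 it springs back up; past about 0.14 it clicks down and stays. About 7 N down at the press point carries it over; then it stops solid on the tub. Some sections may be shut already.
- press1 (a point): Press point of section 1: on top of the raised bead (8 mm wide) at the section's middle, 98 mm from the tub's axis, 38 mm outside its hinge line; 120 mm above the tub's underside when shut, about 127 mm when up.
- section2 (a joint): Tilt of rim section 2, rad: 0 = standing up (outer edge about 8 mm above flush), 0.20 = shut, flush. Snap action: let go before 0.12 it springs back up; past about 0.14 it clicks down and stays. About 7 N down at the press point carries it over; then it stops solid on the tub. Some sections may be shut already.
- press2 (a point): Press point of section 2: on top of the raised bead (8 mm wide) at the section's middle, 98 mm from the tub's axis, 38 mm outside its hinge line; 120 mm above the tub's underside when shut, about 127 mm when up.
- section3 (a joint): Tilt of rim section 3, rad: 0 = standing up (outer edge about 8 mm above flush), 0.20 = shut, flush. Snap action: let go before 0.12 it springs back up; past about 0.14 it clicks down and stays. About 7 N down at the press point carries it over; then it stops solid on the tub. Some sections may be shut already.
- press3 (a point): Press point of section 3: on top of the raised bead (8 mm wide) at the section's middle, 98 mm from the tub's axis, 38 mm outside its hinge line; 120 mm above the tub's underside when shut, about 127 mm when up.
- section4 (a joint): Tilt of rim section 4, rad: 0 = standing up (outer edge about 8 mm above flush), 0.20 = shut, flush. Snap action: let go before 0.12 it springs back up; past about 0.14 it clicks down and stays. About 7 N down at the press point carries it over; then it stops solid on the tub. Some sections may be shut already.
- press4 (a point): Press point of section 4: on top of the raised bead (8 mm wide) at the section's middle, 98 mm from the tub's axis, 38 mm outside its hinge line; 120 mm above the tub's underside when shut, about 127 mm when up.
- section5 (a joint): Tilt of rim section 5, rad: 0 = standing up (outer edge about 8 mm above flush), 0.20 = shut, flush. Snap action: let go before 0.12 it springs back up; past about 0.14 it clicks down and stays. About 7 N down at the press point carries it over; then it stops solid on the tub. Some sections may be shut already.
- press5 (a point): Press point of section 5: on top of the raised bead (8 mm wide) at the section's middle, 98 mm from the tub's axis, 38 mm outside its hinge line; 120 mm above the tub's underside when shut, about 127 mm when up.
- vent (a joint): Vent plug in the middle of the lid, travel in m: 0 = open (standing up), 0.006 = pressed home. Snap action like the sections, about 7 N carries it over, then it stops solid.
- vent_top (a point): Top centre of the vent plug's round cap (28 mm across), on the tub's axis; 130 mm above the tub's underside when open, 124 mm when home.
- sugar_shaker: Clear shaker with a domed grey top, 44 mm across, 90 mm high, beside the tub. Origin: centre of its underside.
- salt_shaker: Second shaker of the same shape and size, beside the tub. Origin: centre of its underside.
- kitchen_timer: White kitchen timer with a front knob, 72x57 mm, 76 mm high. Origin: centre of its underside.
There are look-alikes about, which are no part of the job. There is more than one size of the tub; the job needs the larger.

How it is judged (in metres and radians):
On the way:
1. all six rim sections are shut while the vent plug is still up (value of joint each of section0, section1, section2, section3, section4, section5 above 0.17 rad and value of joint vent below 0.002 m), for 0.2 s.
At the end, for the whole second after the job is handed in: All six rim sections are down (each joint over 0.17 of 0.20 rad) and the vent plug is home (over 5 of 6 mm), the rim having been shut first; the tub stands flat on the drainer, at rest, within 50 mm of where it stood; the two shakers and the timer are within 30 mm of where they stood (value of joint each of section0, section1, section2, section3, section4, section5 above 0.17 rad and value of joint vent above 0.005 m and angle between tub's own z axis and vertical below 0.05 rad and height (world z) of tub below 0.006 m and distance of tub from where it was at the start of the episode below 0.05 m and linear speed of tub below 0.02 m/s and distance of each of sugar_shaker, salt_shaker, kitchen_timer from where it was at the start of the episode below 0.03 m); the robot touches nothing.
It fails at once if the tub is lifted or tipped (height (world z) of tub above 0.015 m or angle between tub's own z axis and vertical above 0.15 rad).
It fails at once if the tub is shoved away (distance of tub from where it was at the start of the episode above 0.06 m).
It fails at once if something standing round the tub is lifted, knocked over or pushed away (distance of any of sugar_shaker, salt_shaker, kitchen_timer from where it was at the start of the episode above 0.04 m).
It also fails if it takes over 51 s, if anything falls off the work surface, if the arm or the gripper's body presses on something with over 40 N, if the wrist force passes 120 N, or if a joint passes its speed limit or range.

ROBOT

A 6-joint arm with a two-finger parallel gripper is mounted at the origin on a cart in front of the work surface, level with it; the furniture and walls round the work are solid. World frame = base frame: x ahead of the robot, y to its left, z up, the work surface at z = 0. Lengths are in mm, angles in degrees, forces in N, time in s.
With the tool pointing down it reaches from about 350 to 850 mm from the base axis. Payload 8.1 kg.
Tool frame: the origin (TCP) lies at the very end of the fingers, on their centre line; the grasp point (between the pads) lies 19 mm behind it (r.grasp_offset is the distance from the TCP to the grasp point, in mm); z points along the fingers, y is the line along which they close (so a half turn about z gives the same grasp; the last joint's range is limited). The gripper opens to 85 mm and grips with 20 to 120 N. Pads are 22 mm wide; open, the fingers measure 114 mm over their backs; the gripper's body (76 mm by 85 mm) begins 54 mm behind the grasp point. The pads swing forward as they close: fully open they stand 13 mm farther back than shut.
Start: joints at [-70.382, 7.471, 85.268, -0, 87.261, -4.893], TCP at [248.942, -545.924, 231.292] pointing down, gripper open.
Joint ranges: [-169.43, 169.43], [-51.17, 129.36], [1.28, 143.12], [-76.62, 256.62], [0, 156.53], [-152.29, 152.29]. Speed limits (degrees/s): [136.94, 136.94, 159.86, 180, 180, 180].

INTERFACE

Orientations are given as [roll, pitch, yaw] about the fixed x, y, z axes, in that order (R = Rz(yaw) Ry(pitch) Rx(roll)).
In Python, from bench import r gives the robot as it stands.
- The arm moves only by the tool carry_out, never from a script. Its argument "commands" is a list of rows, each an object with "jaw": the finger opening in m, from 0 to 0.0854; "translation": the shift along the tool's x, y, z in m, a list of three; "spin": the turn about the tool's z in rad. A call has exactly 8 rows; each row shifts and turns the commanded pose from where the row before left it, along the tool's axes as they then stand; what a row does not reach is not made up. A row lasts 1/12 s, in which the tool goes at most 41.7 mm and 7.16 degrees, less where a joint would pass 70% of its speed; a pose out of reach is approached as far as the arm can. A call is refused whole if a number of a shift passes 0.0417 or a number of a turn 0.125, either way. A call with a gripper value outside its range is refused whole. The fingers move at their own pace and stop on an object; "squeeze" is the grip in N (left out, the last holds). Time passes only in rows, so rows that do not move let the fingers close, or fill a call up. It gives the time, the measured TCP pose, the force, the opening and the grip force at its end, in the units of the state.
- r.sense(): the state, without advancing time (a new reading comes with each control period).
- r.snapshot(name): name is "side" or "top"; returns a dict with "pixels" (480x640x3 uint8, blue, green, red), "K" (3x3 intrinsics, pixels), "extrinsics" (4x4, takes a point from camera to world coordinates). Camera axes: x right, y down, z forward; pixel columns grow to the right and rows downward; lengths in mm; the calibration is good to about 2 mm. A picture is of the moment at which its call begins. There is no depth.
- r.hand_in(): hands the job in; it is judged then, once.
Trained networks look in a picture, given as the dict that the camera call returned (one of the last four; its "shot" number tells which), for a name from the list of things; names that differ only in an ending like _2 or _b are one class to them, and where a whole thing is asked for, a point or a joint stands for the part that bears it (a point fixed in the world has none). Each returns a list of dicts, best first, with "score" (0 to 1); they miss things now and then, are a little off and sometimes report something else, mostly with a low value. They report only what shows in the picture. A call takes as long as a camera call. They do not tell look-alikes from the thing itself.
- r.spot_in(picture, target): "xy" ([column, row] in pixels, amid what is visible of it).
- r.regions_of(picture, target): "pixels" (480x640 bool, what is visible of it) and "xy" ([column, row] in pixels, amid what is visible of it).
- r.landmark_of(picture, target): "xy" ([column, row] in pixels: a listed point, or the origin of a listed thing).
The state is a dict: "time": time; "joint_pos": joint angles; "qd": joint speeds; "joint_efforts": joint torques, N m; "tool_pos": TCP position; "tcp_rot": TCP orientation; "ft_force": force on the tool from outside, world axes, zero at the start; "wrist_torque": the same for the moment, N m; "finger_gap": finger opening in mm; "grip_force": force on a finger pad.
Only numpy, scipy, OpenCV 4.12 (cv2) and the standard library are available. Lean on these libraries where they do the work, as an engineer would, in place of code of your own. Each camera call takes 0.05 s, during which the arm holds its last target. There are 200 camera calls.

## Working session

There is one attempt and no reset: what is moved stays moved. The work goes in short steps, Python scripts to look and compute and a tool call to move; the robot and the scene stay as the last step left them, time stands still between calls to the robot, and variables do not carry over. Pictures are saved under pics/ and viewed, at most 10 in all, crops included, and the job is handed in when it is done.

Besides the shell and the picture viewer there is one more tool, called after "Request:" as name([rows], argument=value, ...), one row to a line, values as JSON. carry_out: Moves the arm, as the interface text tells. Its arguments: {"type":"object","properties":{"commands":{"type":"array","items":{"type":"object","properties":{"jaw":{"type":"number"},"translation":{"type":"array","items":{"type":"number"}},"spin":{"type":"number"}}}},"squeeze":{"type":"number"}},"required":["commands"]}

```bash
mkdir -p pics; ls
python3 - <<'E'
from bench import r
import cv2
for n in("side","top"):
    p=r.snapshot(n); cv2.imwrite(f"pics/{n}0.png",p["pixels"]); print(n,p["K"],p["extrinsics"])
    for t in["tub","vent_top","sugar_shaker","salt_shaker","kitchen_timer"]+[f"press{i}" for i in range(6)]:
        print(t,[(d["xy"],round(d["score"],2)) for d in r.landmark_of(p,t)])
print(r.sense())
E
```

```text
pics
side [[578.4294109    0.         326.30430716]
 [  0.         578.4294109  239.49014206]
 [  0.           0.           1.        ]] [[-9.21782335e-01 -1.25557442e-01  3.66814197e-01  1.45887306e+02]
 [-3.86791923e-01  3.62802362e-01 -8.47800952e-01  9.48716299e+02]
 [-2.66333387e-02 -9.23368710e-01 -3.82989413e-01  5.34936149e+02]
 [ 0.00000000e+00  0.00000000e+00  0.00000000e+00  1.00000000e+00]]
tub [([280.7, 334.5], 0.86), ([345.5, 281.1], 0.85), ([322.5, 241.8], 0.24)]
vent_top [([345.4, 219.2], 0.6), ([272.8, 290.7], 0.53)]
sugar_shaker []
salt_shaker []
kitchen_timer [([363.2, 360.3], 0.66), ([295.3, 223.3], 0.54)]
press0 [([264.2, 312.0], 0.85), ([312.3, 285.6], 0.82), ([305.2, 301.3], 0.78), ([287.0, 271.7], 0.76), ([321.3, 241.8], 0.75), ([363.2, 207.5], 0.72), ([317.4, 208.2], 0.72), ([292.5, 224.3], 0.67), ([373.1, 232.4], 0.67), ([236.4, 297.4], 0.64), ([388.5, 219.2], 0.58), ([252.2, 287.5], 0.56)]
press1 [([264.2, 312.0], 0.85), ([312.3, 285.6], 0.82), ([305.2, 301.3], 0.78), ([287.0, 271.7], 0.76), ([321.3, 241.8], 0.75), ([363.2, 207.5], 0.72), ([317.4, 208.2], 0
[... 3605 characters left out ...]
 0.62)]
{'time': 1.2, 'joint_pos': array([-7.03802588e+01,  7.47342252e+00,  8.52684130e+01, -1.81655478e-03,
        8.72630649e+01, -4.89223234e+00]), 'qd': array([ 0.09624405,  0.04963074, -0.08089871,  0.01540061, -0.01054994,
       -0.00542394]), 'joint_efforts': array([-2.85534967e-03, -5.69323933e+01, -5.00868845e+01, -3.82778271e-04,
        1.10237012e-03,  2.19386322e-05]), 'tool_pos': array([ 248.94218721, -545.90124199,  231.26279761]), 'tcp_rot': array([-1.79994963e+02,  1.38994173e-03,  2.45120604e+01]), 'ft_force': array([ 0.81912493, -1.31475754,  0.66832687]), 'wrist_torque': array([ 0.06268724,  0.02762361, -0.02432577]), 'grip_force': 0.0, 'finger_gap': 85.25810248962605}
```

View pics/side0.png

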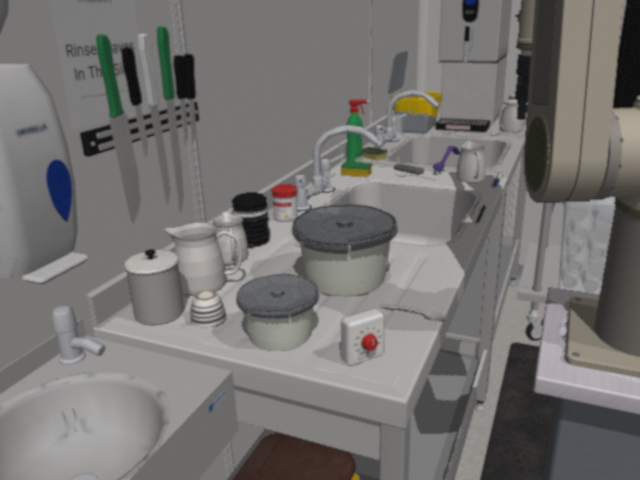

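View pics/top0.png

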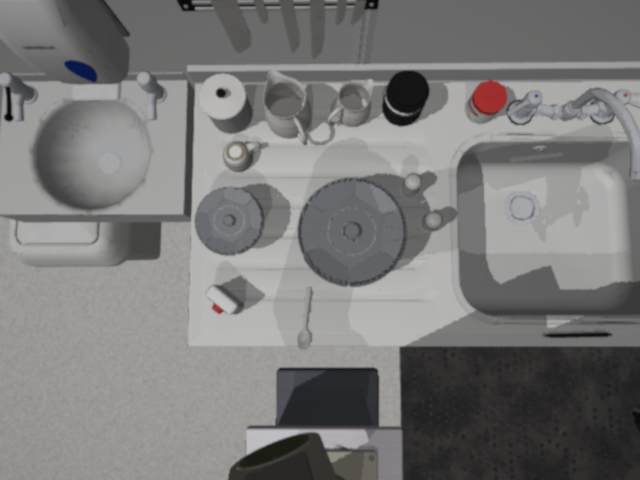

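```bash
cat > h.py <<'E'
import numpy as np, itertools
from scipy.optimize import least_squares
from bench import r
def proj(c,P):
    E=c["extrinsics"]; q=(np.atleast_2d(P)-E[:3,3])@E[:3,:3]; q=q@c["K"].T; return q[:,:2]/q[:,2:]
def ray(c,uv):
    E=c["extrinsics"]; d=E[:3,:3]@np.linalg.inv(c["K"])@[*uv,1]; return E[:3,3],d
def tri(c1,u1,c2,u2):
    a,d=ray(c1,u1); b,e=ray(c2,u2)
    s=np.linalg.lstsq(np.c_[d,-e],b-a,rcond=None)[0]; p,q=a+s[0]*d,b+s[1]*e
    return (p+q)/2,np.linalg.norm(p-q)
def plane(c,uv,z):
    a,d=ray(c,uv); return a+d*(z-a[2])/d[2]
E
python3 - <<'E'
from h import *
s=r.snapshot("side"); t=r.snapshot("top")
np.set_printoptions(precision=1,suppress=True)
def L(p,n): return [(np.array(d["xy"]),d["score"]) for d in r.landmark_of(p,n)]
T=[u for u,_ in L(t,"press0") if np.linalg.norm(u-[352,231])<75]
S=[u for u,_ in L(s,"press0") if abs(u[0]-345)<60 and u[1]<255]
print(L(t,"tub"),L(s,"tub"),L(t,"vent_top"),L(s,"vent_top"))
print(tri(t,[352,231],s,[345.4,219.2]))
P=[]
for u in T:
    for v in S:
        p,g=tri(t,u,s,v)
        if g<8 and 100<p[2]<145: print(u,v,p,round(g,1))
# joint fit: centre, yaw, section tilts(z), base z
def model(x):
    a=x[2]+np.arange(6)*np.pi/3
    return np.c_[x[0]+98*np.cos(a),x[1]+98*np.sin(a),x[3:9]]
from scipy.optimize import linear_sum_assignment as lsa
from scipy.spatial.distance import cdist
c0=plane(t,[352,231],124)
best=None
for y0 in np.radians([0,15,30,45]):
    x=np.r_[c0[:2],y0,np.full(6,123.)]
    for it in range(8):
        M=model(x); pr=[(c,np.array(U),*lsa(cdist(proj(c,M),U))) for c,U in((t,T),(s,S))]
        f=lambda x:np.r_[np.concatenate([(proj(c,model(x))[i]-U[j]).ravel() for c,U,i,j in pr]),(x[3:]-123.5)/8]
        o=least_squares(f,x,loss="soft_l1"); x=o.x
    print(o.cost,x[:2],np.degrees(x[2]),x[3:]); 
    if best is None or o.cost<best[0]: best=(o.cost,x)
x=best[1];print(model(x)); print(f(x))
import cv2
im=s["pixels"][170:310,270:410]; cv2.imwrite("pics/c1.png",cv2.resize(im,None,fx=4,fy=4,interpolation=cv2.INTER_CUBIC))
im=t["pixels"][160:300,280:440]; cv2.imwrite("pics/c2.png",cv2.resize(im,None,fx=4,fy=4,interpolation=cv2.INTER_CUBIC))
E
```

```text
[(array([234.5, 225.5]), 0.71), (array([347.7, 238.1]), 0.58)] [(array([279.2, 335.9]), 0.96), (array([342.6, 277.9]), 0.92), (array([345.6, 219.3]), 0.16)] [(array([353.5, 229.1]), 0.64), (array([227.8, 219.8]), 0.41)] [(array([345.6, 217.8]), 0.55), (array([274.9, 289.9]), 0.54)]
(array([538.7, -59.3, 129.3]), np.float64(1.0411648905482398))
[374.2 276.6] [392.8 221.6] [ 452.9 -101.   119.6] 1.1
[377.9 186.4] [319.3 211.6] [ 622.8 -111.6  118.4] 7.0
[405. 237.] [365.7 207.1] [ 529.2 -159.7  122.3] 4.0
[300.7 227.8] [320.8 241.1] [548.1  39.2 119.3] 4.8
[323.1 271.8] [375.5 233. ] [459.8  -5.1 130.7] 2.7
[328.8 184. ] [297.3 217.3] [625.8 -16.2 138.4] 2.4
12.128658741085891 [539.7 -59.1] 25.74504417474912 [137.  119.7 130.9 119.8 123.  117.9]
12.128658741085893 [539.7 -59.1] 25.74504410656767 [137.  119.7 130.9 119.8 123.  117.9]
12.128658741085944 [539.7 -59.1] 25.745044202020008 [137.  119.7 130.9 119.8 123.  117.9]
12.12865874108593 [539.7 -59.1] 25.745044186155766 [137.  119.7 130.9 119.8 123.  117.9]
[[ 628.   -16.6  137. ]
 [ 547.    38.6  119.7]
 [ 458.7   -4.   130.9]
 [ 451.5 -101.7  119.8]
 [ 532.5 -156.9  123. ]
 [ 620.7 -114.3  117.9]]
[ 0.4 -0.4 -0.2 -0.6 -0.4  1.2  0.3  0.5 -1.8 -2.8  2.   2.8 -1.5  0.4
  1.9 -0.1 -0.4  0.1  1.1 -0.1 -0.9 -0.  -0.2 -0.3  1.7 -0.5  0.9 -0.5
 -0.1 -0.7]
```

View pics/c1.png

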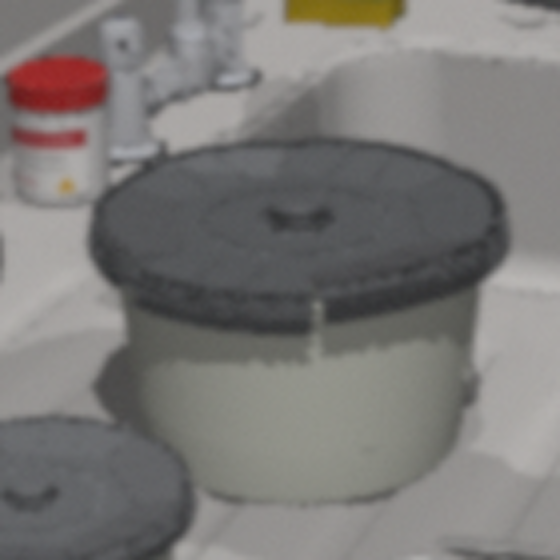

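View pics/c2.png

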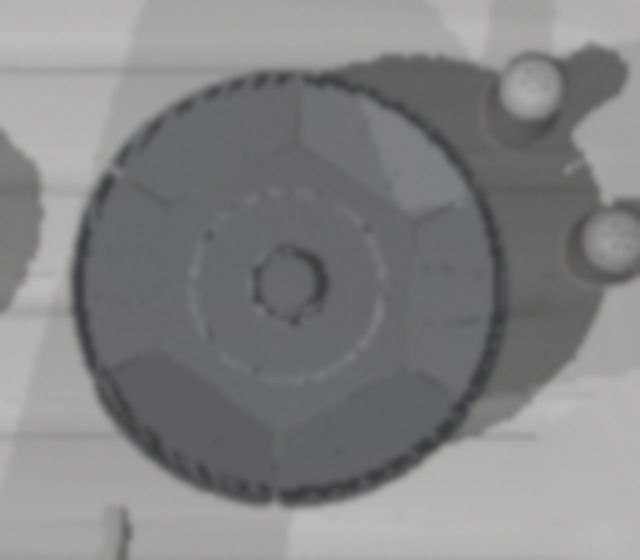

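Request:
carry_out([
  {"jaw": 0, "translation": [0, 0, 0], "spin": 0.107},
  {"jaw": 0, "translation": [0, 0, 0], "spin": 0.107},
  {"jaw": 0, "translation": [0, 0, 0], "spin": 0.107},
  {"jaw": 0, "translation": [0, 0, 0], "spin": 0.107},
  {"jaw": 0, "translation": [0.015, -0.035, 0], "spin": 0},
  {"jaw": 0, "translation": [0.015, -0.035, 0], "spin": 0},
  {"jaw": 0, "translation": [0.015, -0.035, 0], "spin": 0},
  {"jaw": 0, "translation": [0.015, -0.035, 0], "spin": 0},
], squeeze=40)

```text
time: 2.27
tool_pos: [309.2, -404.5, 231.1]
tcp_rot: [-180.0, -0.0, -0.1]
ft_force: [1.5, 0.0, -0.2]
finger_gap: -0.3
grip_force: 0.0
```

Request:
carry_out([
  {"jaw": 0, "translation": [0.0175, -0.0375, 0]},
  {"jaw": 0, "translation": [0.0175, -0.0375, 0]},
  {"jaw": 0, "translation": [0.0175, -0.0375, 0]},
  {"jaw": 0, "translation": [0.0175, -0.0375, 0]},
  {"jaw": 0, "translation": [0.0175, -0.0375, 0]},
  {"jaw": 0, "translation": [0.0175, -0.0375, 0]},
  {"jaw": 0, "translation": [0.0175, -0.0375, 0]},
  {"jaw": 0, "translation": [0.0175, -0.0375, 0]},
])

```text
invalid input
```

Request:
carry_out([
  {"jaw": 0, "translation": [0.0175, -0.0375, 0], "spin": 0},
  {"jaw": 0, "translation": [0.0175, -0.0375, 0], "spin": 0},
  {"jaw": 0, "translation": [0.0175, -0.0375, 0], "spin": 0},
  {"jaw": 0, "translation": [0.0175, -0.0375, 0], "spin": 0},
  {"jaw": 0, "translation": [0.0175, -0.0375, 0], "spin": 0},
  {"jaw": 0, "translation": [0.0175, -0.0375, 0], "spin": 0},
  {"jaw": 0, "translation": [0.0175, -0.0375, 0], "spin": 0},
  {"jaw": 0, "translation": [0.0175, -0.0375, 0], "spin": 0},
])

```text
time: 2.93
tool_pos: [449.5, -104.0, 231.7]
tcp_rot: [180.0, -0.1, -0.0]
ft_force: [0.9, -1.1, 0.2]
finger_gap: -0.3
grip_force: 0.0
```

Request:
carry_out([
  {"jaw": 0, "translation": [0.002, -0.003, 0.035], "spin": 0},
  {"jaw": 0, "translation": [0, 0, 0.035], "spin": 0},
  {"jaw": 0, "translation": [0, 0, 0.025], "spin": 0},
  {"jaw": 0, "translation": [0, 0, 0.006], "spin": 0},
  {"jaw": 0, "translation": [0, 0, 0.004], "spin": 0},
  {"jaw": 0, "translation": [0, 0, 0.003], "spin": 0},
  {"jaw": 0, "translation": [0, 0, 0.002], "spin": 0},
  {"jaw": 0, "translation": [0, 0, 0], "spin": 0},
])

```text
time: 3.6
tool_pos: [452.0, -103.7, 122.7]
tcp_rot: [179.9, -0.1, -0.0]
ft_force: [0.1, 0.4, 0.5]
finger_gap: 0.1
grip_force: 0.0
```

Request:
carry_out([
  {"jaw": 0, "translation": [0, 0, 0.0005], "spin": 0},
  {"jaw": 0, "translation": [0, 0, 0.0005], "spin": 0},
  {"jaw": 0, "translation": [0, 0, 0.0005], "spin": 0},
  {"jaw": 0, "translation": [0, 0, 0.0005], "spin": 0},
  {"jaw": 0, "translation": [0, 0, 0], "spin": 0},
  {"jaw": 0, "translation": [0, 0, 0], "spin": 0},
  {"jaw": 0, "translation": [0, 0, 0], "spin": 0},
  {"jaw": 0, "translation": [0, 0, 0], "spin": 0},
])

```text
time: 4.27
tool_pos: [451.3, -103.1, 119.7]
tcp_rot: [180.0, -0.0, -0.0]
ft_force: [-0.2, -0.8, 4.2]
finger_gap: -0.1
grip_force: 2.1
```

Run:
```python
from h import *
import cv2
print(r.sense()["tool_pos"],r.sense()["ft_force"])
s=r.snapshot("side");t=r.snapshot("top")
a=cv2.resize(s["pixels"][170:310,270:410],None,fx=2.8,fy=2.8,interpolation=cv2.INTER_CUBIC)
b=cv2.resize(t["pixels"][160:300,280:420],None,fx=2.8,fy=2.8,interpolation=cv2.INTER_CUBIC)
cv2.imwrite("pics/c3.png",np.hstack([a,b]))
```

```text
[ 451.33507226 -103.1431022   119.69410734] [-0.19452529 -0.84523451  4.18374669]
```

View pics/c3.png

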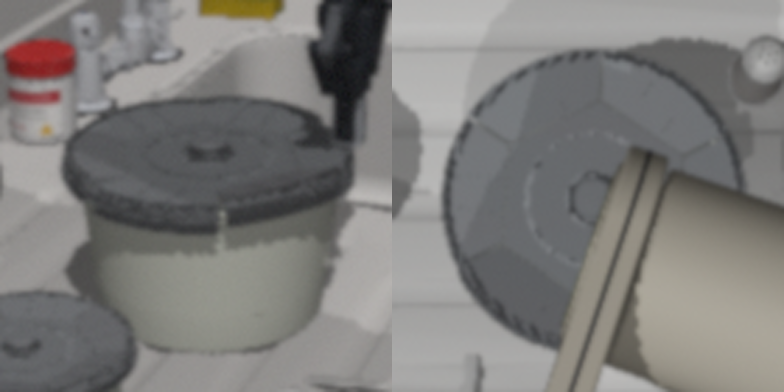

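Request:
carry_out([
  {"jaw": 0, "translation": [0, 0, -0.02], "spin": 0},
  {"jaw": 0, "translation": [0.027, 0.018, 0], "spin": 0},
  {"jaw": 0, "translation": [0.027, 0.018, 0], "spin": 0},
  {"jaw": 0, "translation": [0.027, 0.018, 0], "spin": 0},
  {"jaw": 0, "translation": [0, 0, 0], "spin": 0},
  {"jaw": 0, "translation": [0, 0, 0.009], "spin": 0},
  {"jaw": 0, "translation": [0, 0, 0.003], "spin": 0},
  {"jaw": 0, "translation": [0, 0, 0.001], "spin": 0},
])

```text
time: 5.03
tool_pos: [531.5, -156.8, 125.6]
tcp_rot: [180.0, 0.0, -0.0]
ft_force: [1.1, -2.4, 5.2]
finger_gap: 0.1
grip_force: 2.1
```

Request:
carry_out([
  {"jaw": 0, "translation": [0, 0, 0.001], "spin": 0},
  {"jaw": 0, "translation": [0, 0, 0.001], "spin": 0},
  {"jaw": 0, "translation": [0, 0, 0.001], "spin": 0},
  {"jaw": 0, "translation": [0, 0, 0.001], "spin": 0},
  {"jaw": 0, "translation": [0, 0, 0.001], "spin": 0},
  {"jaw": 0, "translation": [0, 0, 0.001], "spin": 0},
  {"jaw": 0, "translation": [0, 0, 0], "spin": 0},
  {"jaw": 0, "translation": [0, 0, 0], "spin": 0},
])

```text
time: 5.7
tool_pos: [531.7, -156.6, 119.9]
tcp_rot: [-180.0, 0.0, 0.0]
ft_force: [0.1, 0.3, 0.7]
finger_gap: 0.0
grip_force: 0.0
```

Request:
carry_out([
  {"jaw": 0, "translation": [0, 0, -0.02], "spin": 0},
  {"jaw": 0, "translation": [0.0297, -0.0142, 0], "spin": 0},
  {"jaw": 0, "translation": [0.0297, -0.0142, 0], "spin": 0},
  {"jaw": 0, "translation": [0.0297, -0.0142, 0], "spin": 0},
  {"jaw": 0, "translation": [0, 0, 0], "spin": 0},
  {"jaw": 0, "translation": [0, 0, 0.009], "spin": 0},
  {"jaw": 0, "translation": [0, 0, 0.003], "spin": 0},
  {"jaw": 0, "translation": [0, 0, 0.001], "spin": 0},
])

```text
time: 6.37
tool_pos: [620.5, -114.4, 126.4]
tcp_rot: [-180.0, 0.0, -0.0]
ft_force: [0.9, 1.6, 2.7]
finger_gap: 0.0
grip_force: 1.4
```

Request:
carry_out([
  {"jaw": 0, "translation": [0, 0, 0.001], "spin": 0},
  {"jaw": 0, "translation": [0, 0, 0.001], "spin": 0},
  {"jaw": 0, "translation": [0, 0, 0.001], "spin": 0},
  {"jaw": 0, "translation": [0, 0, 0.001], "spin": 0},
  {"jaw": 0, "translation": [0, 0, 0.001], "spin": 0},
  {"jaw": 0, "translation": [0, 0, 0.001], "spin": 0},
  {"jaw": 0, "translation": [0, 0, 0.001], "spin": 0},
  {"jaw": 0, "translation": [0, 0, 0], "spin": 0},
])

```text
time: 7.03
tool_pos: [620.8, -114.7, 119.9]
tcp_rot: [180.0, 0.0, -0.0]
ft_force: [-0.1, 0.5, -0.3]
finger_gap: 0.1
grip_force: 0.0
```

Request:
carry_out([
  {"jaw": 0, "translation": [0, 0, -0.02], "spin": 0},
  {"jaw": 0, "translation": [0.0024, -0.0327, 0], "spin": 0},
  {"jaw": 0, "translation": [0.0024, -0.0327, 0], "spin": 0},
  {"jaw": 0, "translation": [0.0024, -0.0327, 0], "spin": 0},
  {"jaw": 0, "translation": [0, 0, 0], "spin": 0},
  {"jaw": 0, "translation": [0, 0, 0.009], "spin": 0},
  {"jaw": 0, "translation": [0, 0, 0.003], "spin": 0},
  {"jaw": 0, "translation": [0, 0, 0.001], "spin": 0},
])

```text
time: 7.7
tool_pos: [628.0, -16.8, 126.2]
tcp_rot: [-180.0, 0.0, -0.0]
ft_force: [-0.7, 2.8, 4.0]
finger_gap: 0.1
grip_force: 1.9
```

Request:
carry_out([
  {"jaw": 0, "translation": [0, 0, 0.001], "spin": 0},
  {"jaw": 0, "translation": [0, 0, 0.001], "spin": 0},
  {"jaw": 0, "translation": [0, 0, 0.001], "spin": 0},
  {"jaw": 0, "translation": [0, 0, 0.001], "spin": 0},
  {"jaw": 0, "translation": [0, 0, 0.001], "spin": 0},
  {"jaw": 0, "translation": [0, 0, 0.001], "spin": 0},
  {"jaw": 0, "translation": [0, 0, 0.001], "spin": 0},
  {"jaw": 0, "translation": [0, 0, 0], "spin": 0},
])

```text
time: 8.37
tool_pos: [628.1, -16.8, 120.0]
tcp_rot: [180.0, 0.0, -0.0]
ft_force: [0.2, -0.5, 0.2]
finger_gap: 0.1
grip_force: 0.0
```

Request:
carry_out([
  {"jaw": 0, "translation": [0, 0, -0.02], "spin": 0},
  {"jaw": 0, "translation": [-0.027, -0.0184, 0], "spin": 0},
  {"jaw": 0, "translation": [-0.027, -0.0184, 0], "spin": 0},
  {"jaw": 0, "translation": [-0.027, -0.0184, 0], "spin": 0},
  {"jaw": 0, "translation": [0, 0, 0], "spin": 0},
  {"jaw": 0, "translation": [0, 0, 0.009], "spin": 0},
  {"jaw": 0, "translation": [0, 0, 0.003], "spin": 0},
  {"jaw": 0, "translation": [0, 0, 0.001], "spin": 0},
])

```text
time: 9.03
tool_pos: [547.5, 38.4, 126.2]
tcp_rot: [180.0, 0.1, -0.0]
ft_force: [-0.3, -0.2, -0.5]
finger_gap: 0.0
grip_force: 0.0
```

Request:
carry_out([
  {"jaw": 0, "translation": [0, 0, 0.001], "spin": 0},
  {"jaw": 0, "translation": [0, 0, 0.001], "spin": 0},
  {"jaw": 0, "translation": [0, 0, 0.001], "spin": 0},
  {"jaw": 0, "translation": [0, 0, 0.001], "spin": 0},
  {"jaw": 0, "translation": [0, 0, 0.001], "spin": 0},
  {"jaw": 0, "translation": [0, 0, 0.001], "spin": 0},
  {"jaw": 0, "translation": [0, 0, 0.001], "spin": 0},
  {"jaw": 0, "translation": [0, 0, 0], "spin": 0},
])

```text
time: 9.7
tool_pos: [547.2, 38.9, 120.1]
tcp_rot: [-180.0, 0.0, -0.0]
ft_force: [-0.8, -0.2, 0.1]
finger_gap: 0.1
grip_force: 0.0
```

Request:
carry_out([
  {"jaw": 0, "translation": [0, 0, 0.0005], "spin": 0},
  {"jaw": 0, "translation": [0, 0, 0.0005], "spin": 0},
  {"jaw": 0, "translation": [0, 0, 0], "spin": 0},
  {"jaw": 0, "translation": [0, 0, 0], "spin": 0},
  {"jaw": 0, "translation": [0, 0, 0], "spin": 0},
  {"jaw": 0, "translation": [0, 0, 0], "spin": 0},
  {"jaw": 0, "translation": [0, 0, 0], "spin": 0},
  {"jaw": 0, "translation": [0, 0, 0], "spin": 0},
])

```text
time: 10.37
tool_pos: [547.5, 39.0, 119.6]
tcp_rot: [-180.0, -0.0, -0.0]
ft_force: [-1.9, 0.6, 5.8]
finger_gap: 0.3
grip_force: 2.7
```

Request:
carry_out([
  {"jaw": 0, "translation": [0, 0, -0.021], "spin": 0},
  {"jaw": 0, "translation": [-0.0295, 0.0143, 0], "spin": 0},
  {"jaw": 0, "translation": [-0.0295, 0.0143, 0], "spin": 0},
  {"jaw": 0, "translation": [-0.0295, 0.0143, 0], "spin": 0},
  {"jaw": 0, "translation": [0, 0, 0], "spin": 0},
  {"jaw": 0, "translation": [0, 0, 0.009], "spin": 0},
  {"jaw": 0, "translation": [0, 0, 0.003], "spin": 0},
  {"jaw": 0, "translation": [0, 0, 0.001], "spin": 0},
])

```text
time: 11.03
tool_pos: [459.0, -3.8, 126.5]
tcp_rot: [-180.0, 0.1, -0.0]
ft_force: [-3.5, -0.9, 3.2]
finger_gap: 0.3
grip_force: 1.9
```

Request:
carry_out([
  {"jaw": 0, "translation": [0, 0, 0.001], "spin": 0},
  {"jaw": 0, "translation": [0, 0, 0.001], "spin": 0},
  {"jaw": 0, "translation": [0, 0, 0.001], "spin": 0},
  {"jaw": 0, "translation": [0, 0, 0.001], "spin": 0},
  {"jaw": 0, "translation": [0, 0, 0.001], "spin": 0},
  {"jaw": 0, "translation": [0, 0, 0.001], "spin": 0},
  {"jaw": 0, "translation": [0, 0, 0.001], "spin": 0},
  {"jaw": 0, "translation": [0, 0, 0], "spin": 0},
])

```text
time: 11.7
tool_pos: [458.9, -3.9, 119.9]
tcp_rot: [-180.0, 0.0, -0.0]
ft_force: [0.0, 0.6, -0.0]
finger_gap: 0.1
grip_force: 0.0
```

Request:
carry_out([
  {"jaw": 0, "translation": [0, 0, -0.035], "spin": 0},
  {"jaw": 0, "translation": [-0.01, 0.038, -0.01], "spin": 0},
  {"jaw": 0, "translation": [-0.01, 0.038, -0.01], "spin": 0},
  {"jaw": 0, "translation": [-0.01, 0.038, -0.01], "spin": 0},
  {"jaw": 0, "translation": [-0.01, 0.038, -0.01], "spin": 0},
  {"jaw": 0, "translation": [-0.01, 0.038, -0.01], "spin": 0},
  {"jaw": 0, "translation": [-0.01, 0.038, -0.01], "spin": 0},
  {"jaw": 0, "translation": [0, 0.038, 0], "spin": 0},
])

```text
time: 12.37
tool_pos: [398.2, -272.6, 218.0]
tcp_rot: [179.8, -0.2, -0.0]
ft_force: [0.8, 0.6, -0.2]
finger_gap: -0.1
grip_force: 0.0
```

Run:
```python
from h import *
import cv2
np.set_printoptions(precision=1,suppress=True)
print(r.sense()["tool_pos"])
s=r.snapshot("side");t=r.snapshot("top")
for c,n in((s,"s"),(t,"t")): print(n,[(d["xy"],round(d["score"],2)) for d in r.landmark_of(c,"vent_top")])
for xy in [(539.7,-59.1)]: print(proj(t,[*xy,130]),proj(s,[*xy,130]))
a=cv2.resize(s["pixels"][170:310,270:410],None,fx=2.8,fy=2.8,interpolation=cv2.INTER_CUBIC)
b=cv2.resize(t["pixels"][160:300,280:420],None,fx=2.8,fy=2.8,interpolation=cv2.INTER_CUBIC)
cv2.imwrite("pics/c4.png",np.hstack([a,b]))
```

```text
[ 398.2 -272.6  218. ]
s [([344.6, 219.8], 0.59), ([275.6, 289.8], 0.43)]
t [([350.8, 224.2], 0.61), ([228.0, 218.9], 0.54)]
[[351.8 230.2]] [[345.1 218.8]]
```

View pics/c4.png

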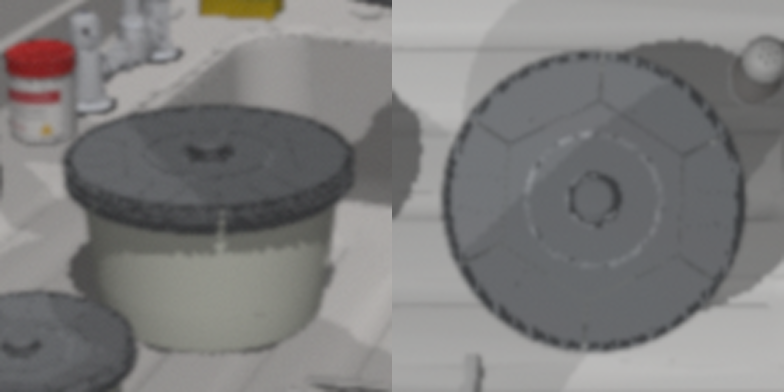

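Request:
carry_out([
  {"jaw": 0, "translation": [0.0201, -0.0301, 0.004], "spin": 0},
  {"jaw": 0, "translation": [0.0201, -0.0301, 0.004], "spin": 0},
  {"jaw": 0, "translation": [0.0201, -0.0301, 0.004], "spin": 0},
  {"jaw": 0, "translation": [0.0201, -0.0301, 0.004], "spin": 0},
  {"jaw": 0, "translation": [0.0201, -0.0301, 0.004], "spin": 0},
  {"jaw": 0, "translation": [0.0201, -0.0301, 0.004], "spin": 0},
  {"jaw": 0, "translation": [0.0201, -0.0301, 0.004], "spin": 0},
  {"jaw": 0, "translation": [0, 0, 0.03], "spin": 0},
])

```text
time: 13.23
tool_pos: [545.1, -52.9, 162.4]
tcp_rot: [-180.0, -0.6, 0.3]
ft_force: [2.2, -0.4, 1.4]
finger_gap: 0.0
grip_force: 0.0
```

Request:
carry_out([
  {"jaw": 0, "translation": [0, 0, 0], "spin": 0},
  {"jaw": 0, "translation": [0, 0, 0.018], "spin": 0},
  {"jaw": 0, "translation": [0, 0, 0.004], "spin": 0},
  {"jaw": 0, "translation": [0, 0, 0.002], "spin": 0},
  {"jaw": 0, "translation": [0, 0, 0.002], "spin": 0},
  {"jaw": 0, "translation": [0, 0, 0.001], "spin": 0},
  {"jaw": 0, "translation": [0, 0, 0], "spin": 0},
  {"jaw": 0, "translation": [0, 0, 0], "spin": 0},
])

```text
time: 13.9
tool_pos: [539.9, -59.6, 131.2]
tcp_rot: [180.0, -0.1, -0.0]
ft_force: [0.5, 0.2, 0.1]
finger_gap: 0.1
grip_force: 0.0
```

Request:
carry_out([
  {"jaw": 0, "translation": [0, 0, 0.001], "spin": 0},
  {"jaw": 0, "translation": [0, 0, 0.001], "spin": 0},
  {"jaw": 0, "translation": [0, 0, 0.001], "spin": 0},
  {"jaw": 0, "translation": [0, 0, 0.001], "spin": 0},
  {"jaw": 0, "translation": [0, 0, 0.001], "spin": 0},
  {"jaw": 0, "translation": [0, 0, 0.001], "spin": 0},
  {"jaw": 0, "translation": [0, 0, 0.001], "spin": 0},
  {"jaw": 0, "translation": [0, 0, 0], "spin": 0},
])

```text
time: 14.57
tool_pos: [539.4, -59.2, 124.3]
tcp_rot: [180.0, 0.0, -0.0]
ft_force: [-6.2, 1.4, 11.5]
finger_gap: 0.2
grip_force: 5.7
```

Request:
carry_out([
  {"jaw": 0, "translation": [0, 0, 0.0005], "spin": 0},
  {"jaw": 0, "translation": [0, 0, 0.0005], "spin": 0},
  {"jaw": 0, "translation": [0, 0, 0], "spin": 0},
  {"jaw": 0, "translation": [0, 0, 0], "spin": 0},
  {"jaw": 0, "translation": [0, 0, 0], "spin": 0},
  {"jaw": 0, "translation": [0, 0, 0], "spin": 0},
  {"jaw": 0, "translation": [0, 0, 0], "spin": 0},
  {"jaw": 0, "translation": [0, 0, 0], "spin": 0},
])

```text
time: 15.23
tool_pos: [539.5, -59.2, 124.2]
tcp_rot: [180.0, 0.0, -0.0]
ft_force: [-9.3, 1.6, 19.3]
finger_gap: -0.0
grip_force: 9.2
```

Request:
carry_out([
  {"jaw": 0, "translation": [0, 0, -0.005], "spin": 0},
  {"jaw": 0, "translation": [0, 0, -0.035], "spin": 0},
  {"jaw": 0, "translation": [0, 0, -0.035], "spin": 0},
  {"jaw": 0, "translation": [-0.02, 0.03, -0.01], "spin": 0},
  {"jaw": 0, "translation": [-0.02, 0.03, 0], "spin": 0},
  {"jaw": 0, "translation": [-0.02, 0.03, 0], "spin": 0},
  {"jaw": 0, "translation": [-0.02, 0.03, 0], "spin": 0},
  {"jaw": 0, "translation": [-0.02, 0.03, 0], "spin": 0},
])

```text
time: 15.9
tool_pos: [438.3, -210.1, 207.0]
tcp_rot: [-180.0, 0.0, 0.0]
ft_force: [1.0, -0.7, -0.0]
finger_gap: -0.1
grip_force: 0.0
```

Request:
carry_out([
  {"jaw": 0, "translation": [-0.01, 0.03, 0], "spin": 0},
  {"jaw": 0, "translation": [-0.01, 0.03, 0], "spin": 0},
  {"jaw": 0, "translation": [-0.01, 0.03, 0], "spin": 0},
  {"jaw": 0, "translation": [0, 0.03, 0], "spin": 0},
  {"jaw": 0, "translation": [0, 0, 0], "spin": 0},
  {"jaw": 0, "translation": [0, 0, 0], "spin": 0},
  {"jaw": 0, "translation": [0, 0, 0], "spin": 0},
  {"jaw": 0, "translation": [0, 0, 0], "spin": 0},
])

```text
time: 16.57
tool_pos: [409.7, -328.2, 207.0]
tcp_rot: [-180.0, 0.0, 0.0]
ft_force: [-0.4, 0.6, -0.1]
finger_gap: -0.1
grip_force: 0.0
```

Run:
```python
from h import *
import cv2
s=r.snapshot("side");t=r.snapshot("top")
a=cv2.resize(s["pixels"][170:310,270:410],None,fx=2.8,fy=2.8,interpolation=cv2.INTER_CUBIC)
b=cv2.resize(t["pixels"][160:300,280:420],None,fx=2.8,fy=2.8,interpolation=cv2.INTER_CUBIC)
cv2.imwrite("pics/c5.png",np.hstack([a,b]))
```

```text
(no output)
```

View pics/c5.png

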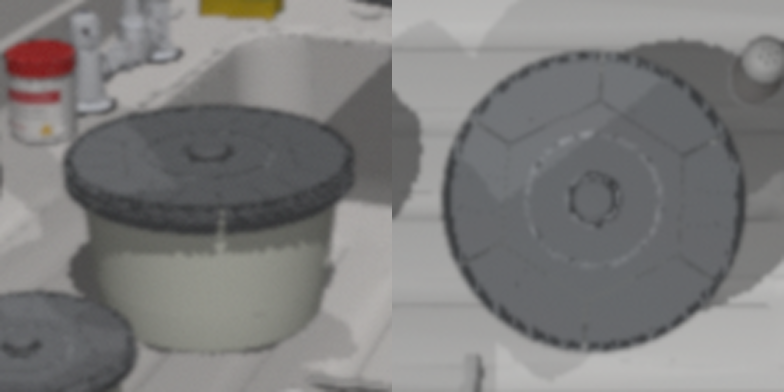

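The lid shows all six sections flush. The cap, at crop (210,152) side and (596,198) top, now sits low with a much smaller shadow, and the tub and shaker have not moved.

```bash
python3 -c "
from bench import r
print(r.hand_in())"
```

```text
the job is handed in; nothing more can be done
None
```

The job is handed in: all six rim sections of the larger tub were pressed shut with the vent still up, the vent plug was then pressed home, and the arm moved clear; the last pictures confirm this, but hand-in returned no verdict.

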